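# Screw the lid back on the open condiment jar

### The arm

A 6-joint arm with a two-finger parallel gripper is mounted at the origin on the work surface. World frame = base frame: x ahead of the robot, y to its left, z up, the work surface at z = 0. Lengths are in m, angles in rad, forces in N, time in s.
With the tool pointing down it reaches from about 0.375 to 0.9 m from the base axis. Payload 3.1 kg.
Tool frame: the origin (TCP) lies midway between the tips of the shut fingers; the grasp point (between the pads) lies 19 mm behind it; x points along the fingers, y is the direction in which the jaws open and shut, and the axes are right-handed (so a half turn about x gives the same grasp; the last joint's range is limited). The gripper opens to 87 mm and grips with 3 to 60 N. Pads are 19 mm wide; open, the fingers measure 117 mm over their backs; the gripper's body (75 mm by 190 mm) begins 51 mm behind the grasp point.
Start: joints at [1.004, 0.527, 1.433, -0, 1.181, -0.178], TCP at [0.237, 0.578, 0.223] pointing down, gripper open.
Joint ranges: [-3.08, 3.08], [-0.75, 2.2], [0.22, 2.44], [-1.43, 4.57], [0, 2.65], [-2.85, 2.85]. Speed limits (rad/s): [2.79, 2.79, 3.14, 3.14, 3.14, 3.14].

### API

Orientations are given as a unit quaternion [x, y, z, w].
In Python, from rig import get_obs, imaging, robot gives the robot as it stands.
- The arm moves only by the shell command python3 -m inch 'ROWS' [FORCE]. ROWS is JSON, a list of rows, each a list of 3 entries, a list of its own where there are three numbers: the finger opening in mm, from 0 to 87, then the shift along the tool's x, y, z in mm, then the turn, a rotation vector about the tool's x, y, z in degrees. In form: [[grip, [dx, dy, dz], [wx, wy, wz]], ...]. A call has 1 to 12 rows; each row shifts and turns the pose as measured when the row begins, along the tool's axes as they then stand; what a row does not reach is not made up. A row lasts 1/8 s, in which the tool goes at most 62.5 mm and 10.7 degrees, less where a joint would pass 70% of its speed; a pose out of reach is approached as far as the arm can. A call with a gripper value outside its range is refused whole. The fingers move at their own pace and stop on an object; FORCE is the grip in N (left out, the last holds). Time passes only in rows, so rows that do not move let the fingers close. It gives the time, the measured TCP pose, the force and the opening at its end, in the units of the state.
- get_obs(): the state, without advancing time (a new reading comes with each control period).
- imaging.camera(name): name is "side" or "top"; returns the picture (420x560x3 uint8, red, green, blue); there is no depth.
- imaging.camera_params(name): a dict with "camera_matrix" (3x3 intrinsics, pixels), "xyz" and "rotation" of the camera in the world. Camera axes: x right, y down, z forward; pixel columns grow to the right and rows downward; lengths in m; the calibration is good to about 2 mm. A picture is of the moment at which its call begins. camera_params takes no time and is no camera call.
- robot.hand_in(): hands the job in, once; it reports no verdict.
Trained networks look in the newest picture that a camera, given by its name, has taken for a name from the list of things; names that differ only in an ending like _2 or _b are one class to them, and where a whole thing is asked for, a point or a joint stands for the part that bears it (a point fixed in the world has none). Each returns a list of dicts, best first, with "confidence" (0 to 1); they miss things now and then, are a little off and sometimes report something else, mostly with a low value. They report only what shows in the picture. A call takes as long as a camera call. They do not tell look-alikes from the thing itself.
- imaging.cut_out(camera, target): "pixels" (420x560 bool, what is visible of it) and "box" ([centre column, centre row, width, height] in pixels, round what is visible of it).
- imaging.tip_of(camera, target): "pixel" ([column, row] in pixels: a listed point, or the origin of a listed thing).
The state is a dict: "time": time; "q": joint angles; "joint_velocities": joint speeds; "joint_torque": joint torques, N m; "position": TCP position; "tool_rot": TCP orientation; "ft_force": force on the tool from outside, world axes, zero at the start; "moment": the same for the moment, N m; "grip_width": finger opening in m.
Only numpy, scipy, OpenCV 4.12 (cv2) and the standard library are available. Lean on these libraries where they do the work, as an engineer would, in place of code of your own. Each camera call takes 0.05 s, during which the arm holds its last target. There are 200 camera calls.

### The job

One of the two jars in the steel holder stands open: pick its screw lid up off the counter and set it level on that jar's neck. Bearing lightly on it, turn it backwards (anticlockwise seen from above) until it has ridden up to the end of the thread and drops into place, then screw it down clockwise until it is fully home and nipped up so that it stays tight, without forcing it. Let go of it, and leave the squeeze bottle, the shaker and the paper cups undisturbed where they stand.

Things in the scene. Friction and masses are not known exactly. Their poses are not given: they have to be found in the camera images.
- lid_center (a point): Centre of the loose black screw lid, 15 mm above its lower edge; z along its axis, up. It stands right way up on the counter: round, 62 mm across, 30 mm tall, finely ribbed side, flat closed top 4 mm thick, 30 to 65 g. Grip it anywhere round its side from above; any yaw will do
- lid: The same lid; origin at the centre of its lower edge. Inside (bore 56 mm, 26 mm deep) three rounded lugs 120 degrees apart, each 6 mm wide and 3 mm high, undersides 11.3 mm above the lower edge, leave 46 mm clear between their tips
- jar_mouth (a point): Centre of the open jar's mouth, in the plane of the rim, 158 mm above the counter; z up. The neck is 44 mm across (rim chamfered to 39 mm) and 40 mm tall above the jar's flat shoulder. A lid set on it rests with its lugs on the thread ribs, lid_center then 6.3 mm below to 1 mm above this point, and free to shift 1 mm sideways
- thread_end (a point): On the neck's axis, 3 mm below the rim: height of the upper ends of three equal raised right-handed thread ribs, 120 degrees apart, 52 mm across, 3 mm thick, falling 7 mm per 120 degrees clockwise. At which angle they end differs from jar to jar and is NOT shown by any pose. A lid turned back climbs them (120 degrees at most) to lid_center 4 mm above this point, then falls 7 mm off their ends
- lid_home (a point): On the neck's axis, 11 mm below the rim: where lid_center is when fully home. Clockwise from where it dropped, the lid goes down 7 mm per 120 degrees and its top meets the rim after about 85; then 1 mm of play of the lugs is taken up and it grips at about 103. It is tight at 108 to 120 (some 0.3 to 1 N m while turning); well beyond 125 it is forced. Friction holds it
- jar: The open jar: square white plastic, 112 mm wide, shoulder 115 mm up, then the round neck; origin at the centre of its base, 3 mm above the counter. Held fast in one of the two wells of a stainless holder (124 x 248 x 60 mm) fixed to the counter. In the other well, 122 mm away, is a like jar with its lid on (top 162 mm above the counter): it stays as it is
- squeeze_bottle: Red squeeze bottle with a pointed nozzle, 54 mm across, 191 mm tall, loose on the counter; origin at the centre of its base. Leave alone
- shaker: Glass shaker with a steel top, 42 mm across, 81 mm tall, loose; origin at the centre of its base. Leave alone
- cup_stack: Stack of small paper portion cups, 61 mm across, 82 mm tall, loose; origin at the centre of its base. Leave alone
Things that resemble listed ones, but are neither listed nor needed, are in the scene too. Leave any red look-alike of the jar alone.

How it is judged:
By the outcome, as a careful person would: the job done as asked, in the order asked, and still so for the second after the job is handed in, with the robot touching nothing.
It also fails if it takes over 72 s, if anything falls off the work surface, if the arm or the gripper's body presses on something with over 40 N, if the wrist force passes 120 N, or if a joint passes its speed limit or range.

## Working session

There is one attempt and no reset: what is moved stays moved. The work goes in short steps, Python scripts to look and compute and a shell command to move; the robot and the scene stay as the last step left them, time stands still between calls to the robot, and variables do not carry over. Pictures are saved under pics/ and viewed, about 8 in all and at most 12, crops included, and the job is handed in when it is done.

```bash
mkdir -p pics; ls
cat > h.py <<'E'
import numpy as np, cv2, json
from rig import get_obs, imaging, robot
from scipy.spatial.transform import Rotation as R
def rot(p):
    r=np.array(p["rotation"],float)
    return r if r.shape==(3,3) else R.from_quat(r).as_matrix()
def ray(cam,px):
    p=imaging.camera_params(cam); d=np.linalg.inv(np.array(p["camera_matrix"]))@[px[0],px[1],1]
    return np.array(p["xyz"]),rot(p)@d
def onz(cam,px,z):
    o,d=ray(cam,px); return o+d*(z-o[2])/d[2]
def proj(cam,X):
    p=imaging.camera_params(cam); c=np.array(p["camera_matrix"])@(rot(p).T@(np.array(X)-p["xyz"])); return c[:2]/c[2]
def tri(pa,pb):
    (a,u),(b,v)=ray("side",pa),ray("top",pb)
    s=np.linalg.lstsq(np.c_[u,-v],b-a,rcond=None)[0]
    A,B=a+s[0]*u,b+s[1]*v; return (A+B)/2,np.linalg.norm(A-B)
def save(cam,name):
    im=imaging.camera(cam); cv2.imwrite("pics/"+name,im[:,:,::-1]); return im
E
python3 - <<'E'
from h import *
print(get_obs())
a=save("side","side0.png");b=save("top","top0.png")
for c in("side","top"):
    p=imaging.camera_params(c);print(c,p)
    for n in("lid_center","jar_mouth"):
        print(n,[(np.round(d["pixel"],1),round(d["confidence"],2)) for d in imaging.tip_of(c,n)])
    for n in("lid","jar","squeeze_bottle","shaker","cup_stack"):
        print(n,[(np.round(d["box"],1),round(d["confidence"],2)) for d in imaging.cut_out(c,n)])
E
```

```text
pics
{'time': 0.0, 'q': array([ 1.00352332e+00,  5.28479706e-01,  1.43389727e+00, -2.69602568e-05,
        1.18140112e+00, -1.78517288e-01]), 'joint_velocities': array([ 0.00013779, -0.00029705,  0.00026904,  0.00042437, -0.00042683,
       -0.00032855]), 'joint_torque': array([-3.29592667e-04, -4.40043390e+01, -1.76591223e+01,  6.31129090e-02,
        5.81574161e-02, -1.71666165e-04]), 'position': array([0.23648712, 0.57773801, 0.22156493]), 'tool_rot': array([ 0.1358556 ,  0.69406414, -0.13730116,  0.69351757]), 'ft_force': array([ 0.25579602,  0.38045371, -1.35909728]), 'moment': array([-0.03824798,  0.00266574,  0.02076123]), 'grip_width': 0.08690130988307336}
side {'camera_matrix': array([[484.22017098,   0.        , 282.00412387],
       [  0.        , 484.22017098, 205.4988571 ],
       [  0.        ,   0.        ,   1.        ]]), 'xyz': array([ 0.23628017, -0.7283816 ,  0.78693185]), 'rotation': array([ 0.88462979, -0.20416235,  0.09398637, -0.40855163])}
lid_center [(array([199.2, 175.2]), 0.56)]
jar_mouth [(array([247.7, 184.3]), 0.8), (array([340.3, 160.8]), 0.59), (array
[... 417 characters left out ...]
 [  0.        , 473.49369317, 210.96261549],
       [  0.        ,   0.        ,   1.        ]]), 'xyz': array([ 0.40939478, -0.04039621,  1.26411372]), 'rotation': array([ 0.70615679, -0.70366594,  0.05199602, -0.05910376])}
lid_center [(array([150.2, 255.1]), 0.9)]
jar_mouth [(array([256.9, 146.1]), 0.79), (array([246.9, 236.3]), 0.73)]
lid [(array([156.1, 255.6,  24.8,  19.8]), 0.72)]
jar [(array([256.6, 157.1,  49.6,  55.3]), 0.97), (array([250. , 239.6,  47. ,  50.8]), 0.62)]
squeeze_bottle [(array([181.2, 168.8,  27.5,  36.5]), 0.67)]
shaker [(array([148.2, 172.2,  22.9,  14.6]), 0.66)]
cup_stack [(array([413.4, 270.6,  30.1,  19.7]), 0.56), (array([250.8, 240.8,  49.1,  51.3]), 0.56)]
```

View pics/side0.png

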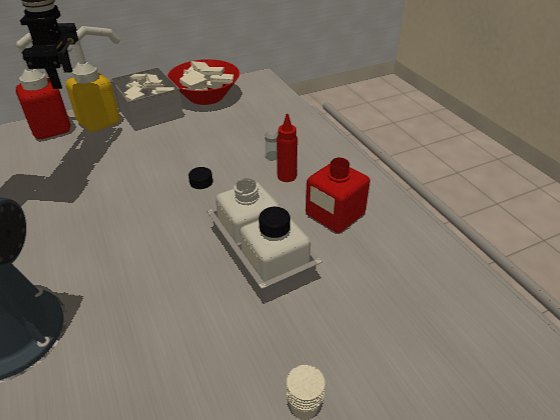

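View pics/top0.png

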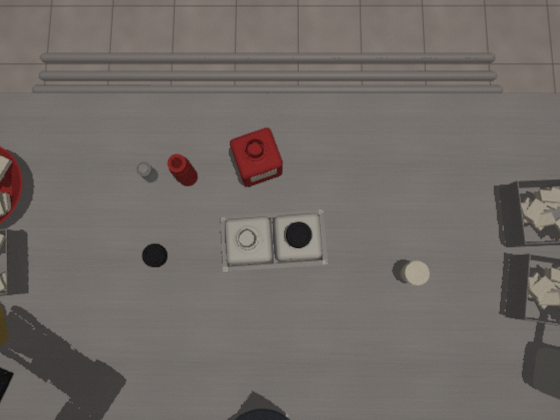

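Candidates: the loose black lid is at top (155,255) / side (201,177), and the black lid on the closed jar at top (298,235) / side (274,222) must stay. The open white jar's neck is at top (248,238) / side (246,189). The red look-alike jar is at top (256,150) / side (340,168). The description picks the loose lid and the white open jar, so I'll measure those two and check the choice in a crop.

```bash
cat > fit.py <<'E'
from h import *
from scipy.optimize import minimize
im={"side":cv2.imread("pics/side0.png"),"top":cv2.imread("pics/top0.png")}
def cyl(cam,x,y,z0,z1,r,S=8):
    t=np.linspace(0,2*np.pi,60)
    P=np.array([proj(cam,[x+r*np.cos(a),y+r*np.sin(a),z]) for z in(z0,z1) for a in t])
    return P
def sil(cam,x,y,z0,z1,r):
    m=np.zeros((420,560),np.uint8); h=cv2.convexHull((cyl(cam,x,y,z0,z1,r)*16).astype(np.int32))
    M=np.zeros((420,560),np.uint8); cv2.fillConvexPoly(M,h,255,cv2.LINE_AA,4); return M/255.
def fitlid(cams,x0,z0,z1,r,thr=45):
    ms={}
    for c in cams:
        g=im[c].max(2); m=(g<thr).astype(float); k=proj(c,[x0[0],x0[1],(z0+z1)/2]).astype(int)
        w=np.zeros_like(m); w[k[1]-24:k[1]+24,k[0]-24:k[0]+24]=1; ms[c]=m*w
    f=lambda p:sum(np.abs(sil(c,p[0],p[1],z0,z1,r)-ms[c]).sum() for c in cams)
    s=minimize(f,x0,method="Nelder-Mead",options=dict(initial_simplex=np.array(x0)+np.array([[0,0],[.01,0],[0,.01]])))
    return s.x,s.fun,[ms[c].sum() for c in cams]
if __name__=="__main__":
    g=onz("top",(155,255),.015)[:2]; print("top guess",g,onz("side",(200.5,177),.015))
    for cs in(["top"],["side"],["top","side"]): print("lid",cs,*fitlid(cs,g,0,.03,.031))
    g2=onz("top",(298,235),.15)[:2]; print("closed guess",g2)
    for cs in(["top"],["side"],["top","side"]): print("closed lid",cs,*fitlid(cs,g2,.132,.162,.031))
    m,e=tri((247.7,184.3),(246.9,236.3)); print("mouth",m,e, onz("top",(246.9,236.3),.158),onz("side",(247.7,184.3),.158))
    tiles=[]
    for c in("top","side"):
        for X in([*g,.015],[*m[:2],.14]):
            k=proj(c,X).astype(int); t=im[c][k[1]-24:k[1]+24,k[0]-30:k[0]+30]
            tiles.append(cv2.resize(t,(390,290),interpolation=cv2.INTER_CUBIC))
    cv2.imwrite("pics/crop0.png",np.vstack([np.hstack(tiles[:2]),np.hstack(tiles[2:])]))
E
python3 fit.py
```

```text
top guess [0.48895286 0.28662623] [0.49017436 0.2850892  0.015     ]Traceback (most recent call last):
  File "fit.py", line 21, in <module>
    for cs in(["top"],["side"],["top","side"]): print("lid",cs,*fitlid(cs,g,0,.03,.031))
                                                                ~~~~~~^^^^^^^^^^^^^^^^^
  File "fit.py", line 17, in fitlid
    s=minimize(f,x0,method="Nelder-Mead",options=dict(initial_simplex=np.array(x0)+np.array([[0,0],[.01,0],[0,.01]])))
    res = _minimize_neldermead(fun, x0, args, callback, bounds=bounds,
                               **options)
    fxr = func(xr)
    fx = function(np.copy(x), *(wrapper_args + args))
  File "fit.py", line 16, in <lambda>
    f=lambda p:sum(np.abs(sil(c,p[0],p[1],z0,z1,r)-ms[c]).sum() for c in cams)
               ~~~^^^^^^^^^^^^^^^^^^^^^^^^^^^^^^^^^^^^^^^^^^^^^^^^^^^^^^^^^^^^
  File "fit.py", line 16, in <genexpr>
    f=lambda p:sum(np.abs(sil(c,p[0],p[1],z0,z1,r)-ms[c]).sum() for c in cams)
                          ~~~^^^^^^^^^^^^^^^^^^^^^
  File "fit.py", line 9, in sil
    m=np.zeros((420,560),np.uint8); h=cv2.convexHull((cyl(cam,x,y,z0,z1,r)*16).astype(np.int32))
                                                      ~~~^^^^^^^^^^^^^^^^^
  File "fit.py", line 6, in cyl
    P=np.array([proj(cam,[x+r*np.cos(a),y+r*np.sin(a),z]) for z in(z0,z1) for a in t])
                ~~~~^^^^^^^^^^^^^^^^^^^^^^^^^^^^^^^^^^^^^
  File "h.py", line 13, in proj
    p=imaging.camera_params(cam); c=np.array(p["camera_matrix"])@(rot(p).T@(np.array(X)-p["xyz"])); return c[:2]/c[2]
ValueError: time passes only in moves, steps and waits
```

```bash
sed -i 's/^def rot(p)/import functools\nCP=functools.lru_cache(None)(imaging.camera_params)\ndef rot(p)/; s/imaging.camera_params(cam)/CP(cam)/g' h.py; python3 fit.py
```

```text
top guess [0.48895286 0.28662623] [0.49017436 0.2850892  0.015     ]
lid ['top'] [0.48842067 0.28540344] 110.29803921568626 [np.float64(445.0)]
lid ['side'] [0.49037178 0.28413665] 104.51764705882353 [np.float64(426.0)]
lid ['top', 'side'] [0.4893595  0.28544143] 214.73725490196077 [np.float64(445.0), np.float64(426.0)]
closed guess [ 0.52873175 -0.0853022 ]
closed lid ['top'] [ 0.52958502 -0.0841075 ] 122.3019607843137 [np.float64(505.0)]
closed lid ['side'] [ 0.53092952 -0.08830977] 150.31764705882352 [np.float64(801.0)]
closed lid ['top', 'side'] [ 0.53103673 -0.08709409] 274.4039215686275 [np.float64(505.0), np.float64(801.0)]
mouth [0.52572988 0.03496045 0.15339064] 0.0017308125232788376 [0.52441982 0.03489876 0.158     ] [0.52447263 0.0292334  0.158     ]
```

View pics/crop0.png

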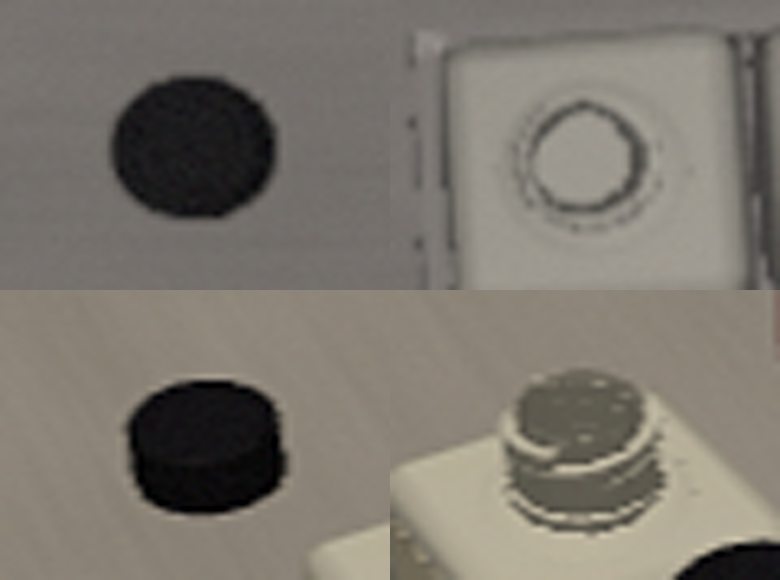

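The crop confirms the choice: the loose lid is upright at top (155,255), and the open threaded neck shows its ring at top (248,238). Next I refine the mouth centre.

```bash
cat > mouth.py <<'E'
from fit import *
def ringcost(c,x,y,z,r,n=90):
    k=4; g=cv2.resize(im[c].max(2),None,fx=k,fy=k,interpolation=cv2.INTER_CUBIC).astype(np.float32); g=cv2.GaussianBlur(g,(0,0),2)
    return g,k
def score(g,k,c,x,y,z,r):
    t=np.linspace(0,2*np.pi,72,endpoint=False)
    P=np.array([proj(c,[x+r*np.cos(a),y+r*np.sin(a),z]) for a in t])
    q=((P+.5)*k-.5).astype(np.float32); return cv2.remap(g,q[:,:1],q[:,1:],cv2.INTER_LINEAR).mean()
if __name__=="__main__":
    k=4; c="top"; g=cv2.GaussianBlur(cv2.resize(im[c].max(2),None,fx=k,fy=k,interpolation=cv2.INTER_CUBIC).astype(np.float32),(0,0),2)
    out=[]
    for r in(.019,.0195,.02,.0205,.021):
        b=min((score(g,k,c,x,y,.157,r),x,y) for x in np.arange(.514,.534,.0005) for y in np.arange(.024,.044,.0005)); out.append(b);print(r,np.round(b,4))
    x,y=min(out)[1:]
    def ov(c,x,y):
        o=cv2.resize(im[c],None,fx=12,fy=12,interpolation=cv2.INTER_CUBIC)
        for r,z,col in((.022,.156,(0,0,255)),(.0195,.158,(0,255,0)),(.022,.118,(255,0,0)),(.026,.1535,(0,200,255))):
            t=np.linspace(0,2*np.pi,60); P=np.array([proj(c,[x+r*np.cos(a),y+r*np.sin(a),z]) for a in t])
            cv2.polylines(o,[((P+.5)*12).astype(np.int32)],True,col,1)
        m=(proj(c,[x,y,.145])*12).astype(int); return o[m[1]-250:m[1]+250,m[0]-200:m[0]+200]
    cv2.imwrite("pics/ov.png",np.hstack([ov("top",x,y),ov("side",x,y)])); print(x,y)
E
python3 mouth.py
```

```text
0.019 [1.03858e+02 5.20500e-01 3.60000e-02]
0.0195 [1.028981e+02 5.205000e-01 3.600000e-02]
0.02 [1.041459e+02 5.205000e-01 3.600000e-02]
0.0205 [1.070722e+02 5.205000e-01 3.650000e-02]
0.021 [1.11062e+02 5.21000e-01 3.75000e-02]
0.5204999999999993 0.03600000000000001
```

View pics/ov.png

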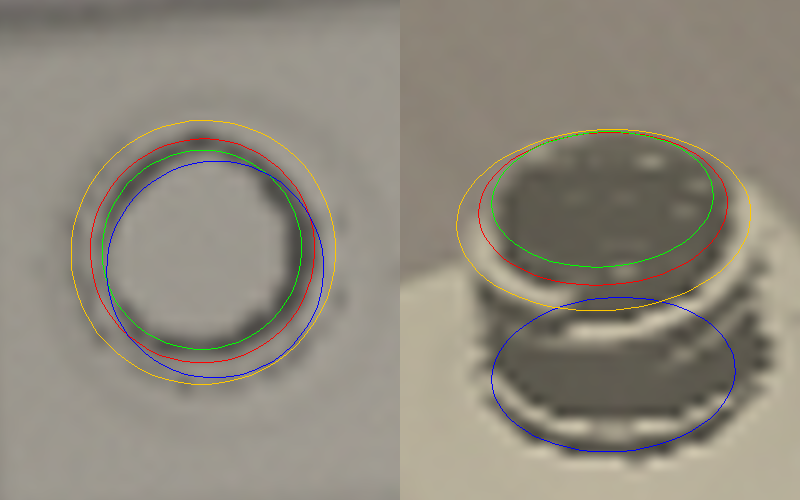

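The red and blue rings match the neck in the top view. The side view sits about 1 px (2 mm) further right, the same offset the lid fits show. So I take averages (lid .4894,.2848; mouth .5215,.036) and later measure the held lid against the neck.

```bash
cat > d.py <<'E'
import sys; from h import *
def delta(x,y,z,o=None,quiet=False):
    o=o or get_obs(); M=R.from_quat(o["tool_rot"]).as_matrix()
    d=M.T@(np.array([x,y,z])-o["position"])*1e3
    # rotvec (tool axes) that makes tool x exactly down
    a=M.T@np.array([0,0,-1.]); w=np.cross([1,0,0],a); w=np.degrees(w)
    print("t",round(float(o["time"]),2),"pos",np.round(o["position"]*1e3,1),"delta tool mm",np.round(d,1),"level",np.round(w,2),"yaw_y",round(float(np.degrees(np.arctan2(M[1,1],M[0,1]))),1),"q1,q6",np.round(o["q"][[0,5]],3),"F",np.round(o["ft_force"],1),"M",np.round(o["moment"],2),"w",round(float(o["grip_width"])*1e3,1))
if __name__=="__main__": delta(*map(float,sys.argv[1:4]))
E
python3 d.py .4894 .2848 .12
```

```text
t 0.8 pos [236.9 578.4 222.6] delta tool mm [ 102.6 -176.   344.9] level [ 0.    0.   -0.01] yaw_y 67.7 q1,q6 [ 1.004 -0.178] F [-0.  -0.3 -1.1] M [-0.06  0.05 -0.01] w 87.4
```

```bash
python3 -m inch '[[87,[0,-25,49],[0,0,0]],[87,[0,-25,49],[0,0,0]],[87,[0,-25,49],[0,0,0]],[87,[0,-25,49],[0,0,0]],[87,[0,-25,49],[0,0,0]],[87,[0,-25,49],[0,0,0]],[87,[0,-25,49],[0,0,0]],[87,[20,0,0],[10,0,0]],[87,[20,0,0],[10,0,0]],[87,[20,0,0],[10,0,0]],[87,[20,0,0],[10,0,0]],[87,[0,0,0],[10,0,0]]]' 40; python3 d.py .4894 .2848 .06
```

```text
time: 2.3
position: [0.5012, 0.2792, 0.1423]
tool_rot: [0.429, 0.563, -0.421, 0.567]
ft_force: [0.3, 0.7, 0.2]
grip_width: 0.0872
t 2.3 pos [501.2 279.2 142.3] delta tool mm [ 82.2 -10.7  -8.4] level [ 0.   -0.15 -0.64] yaw_y 16.1 q1,q6 [0.312 0.03 ] F [0.3 0.7 0.2] M [-0.1   0.03 -0.05] w 87.2
```

```bash
python3 -m inch '[[87,[10,-10.7,-8.4],[0,0,-0.6]],[87,[30,0,0],[10,0,0]],[87,[20,0,0],[10,0,0]],[87,[0,0,0],[8,0,0]],[87,[0,0,0],[0,0,0]],[87,[0,0,0],[0,0,0]]]'; python3 d.py .4894 .2848 .003
```

```text
time: 3.05
position: [0.4842, 0.2863, 0.0789]
tool_rot: [-0.547, -0.448, 0.549, -0.445]
ft_force: [0.1, 0.4, 0.9]
grip_width: 0.0873
t 3.05 pos [484.2 286.3  78.9] delta tool mm [75.9  5.8  0.5] level [ 0.   -0.06  0.28] yaw_y -11.6 q1,q6 [0.333 0.533] F [0.1 0.4 0.9] M [-0.1   0.05  0.04] w 87.3
```

```bash
python3 -m inch '[[87,[25,5.8,0.5],[0,0,0.3]],[87,[20,0,0],[0,0,0]],[87,[0,0,0],[0,0,0]],[87,[0,0,0],[0,0,0]]]'; python3 d.py .4894 .2848 .0035
```

```text
time: 3.55
position: [0.491, 0.2858, 0.0352]
tool_rot: [0.548, 0.449, -0.544, 0.45]
ft_force: [0.6, -0.3, 0.1]
grip_width: 0.0868
t 3.55 pos [491.  285.8  35.2] delta tool mm [31.7 -1.5  1.4] level [ 0.   -0.2  -0.26] yaw_y -11.1 q1,q6 [0.33  0.523] F [ 0.6 -0.3  0.1] M [-0.1  0.1 -0. ] w 86.8
```

```bash
python3 -m inch '[[87,[12,-1.5,1],[0,0,0]],[87,[12,0,0],[0,0,0]],[87,[6,0,0],[0,0,0]],[87,[0,0,0],[0,0,0]],[87,[0,0,0],[0,0,0]]]'
python3 - <<'E'
from d import *
delta(.4894,.2848,.0035)
a=save("side","s1.png");b=save("top","t1.png")
k=proj("side",[.4894,.2848,.02]).astype(int);l=proj("top",[.4894,.2848,.02]).astype(int)
f=lambda im,k:cv2.resize(im[k[1]-40:k[1]+40,k[0]-40:k[0]+40,::-1],(400,400),interpolation=cv2.INTER_CUBIC)
cv2.imwrite("pics/c1.png",np.hstack([f(a,k),f(b,l)]))
E
```

```text
time: 4.18
position: [0.4902, 0.2855, 0.0045]
tool_rot: [0.548, 0.449, -0.543, 0.451]
ft_force: [0.5, -0.1, 0.5]
grip_width: 0.087
t 4.17 pos [490.2 285.5   4.5] delta tool mm [ 1.  -0.6  0.8] level [ 0.   -0.27 -0.38] yaw_y -11.0 q1,q6 [0.33  0.521] F [ 0.5 -0.1  0.5] M [-0.1   0.05 -0.04] w 87.0
```

View pics/c1.png

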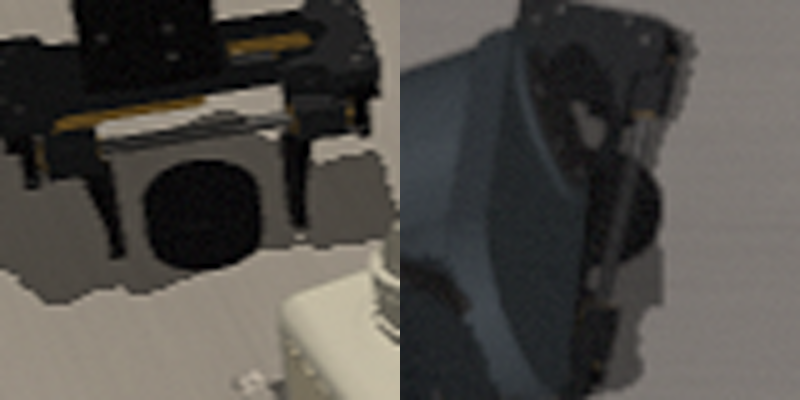

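The lid at crop (200,215) stands between the fingers at (115,250) and (300,230), so I close the gripper.

```bash
python3 -m inch '[[50,[1,0,0],[0,0.2,-0.3]],[50,[0,0,0],[0,0,0]],[50,[0,0,0],[0,0,0]],[50,[0,0,0],[0,0,0]],[50,[0,0,0],[0,0,0]],[50,[0,0,0],[0,0,0]]]' 50;python3 d.py .4894 .2848 .0035
```

```text
time: 5.03
position: [0.4906, 0.2856, 0.0042]
tool_rot: [0.549, 0.451, -0.543, 0.448]
ft_force: [-0.2, -0.3, -0.3]
grip_width: 0.0615
t 5.03 pos [490.6 285.6   4.2] delta tool mm [ 0.7 -1.   1. ] level [ 0.   -0.52 -0.13] yaw_y -11.0 q1,q6 [0.327 0.51 ] F [-0.2 -0.3 -0.3] M [-0.09  0.02 -0.01] w 61.5
```

```bash
python3 -m inch '[[50,[-40,0,0],[0,0,0]],[50,[-50,0,0],[0,0,0]],[50,[-50,0,0],[0,0,0]],[50,[-50,0,0],[0,0,0]],[50,[-15,0,0],[0,0,0]],[50,[0,0,0],[0,0,0]]]';python3 d.py .522 .0365 .20
```

```text
time: 5.78
position: [0.489, 0.2835, 0.214]
tool_rot: [0.548, 0.452, -0.544, 0.448]
ft_force: [-0.2, 0.7, -1.2]
grip_width: 0.0612
t 5.78 pos [489.  283.5 214. ] delta tool mm [ 12.2  79.6 236.3] level [ 0.   -0.42  0.04] yaw_y -11.0 q1,q6 [0.324 0.513] F [-0.2  0.7 -1.2] M [-0.12  0.09 -0.03] w 61.2
```

```bash
python3 -m inch '[[50,[0,16,47],[0,0,0]],[50,[0,16,47],[0,0,0]],[50,[0,16,47],[0,0,0]],[50,[0,16,47],[0,0,0]],[50,[0,10,30],[0,-0.4,0]],[50,[0,0,0],[0,0,0]],[50,[0,0,0],[0,0,0]]]';python3 d.py .522 .0365 .20
```

```text
time: 6.65
position: [0.5162, 0.0503, 0.2035]
tool_rot: [-0.541, -0.454, 0.549, -0.446]
ft_force: [-0.5, -0.4, -0.2]
grip_width: 0.0612
t 6.65 pos [516.2  50.3 203.5] delta tool mm [ 3.4  8.3 12.5] level [-0.    0.05  0.86] yaw_y -10.9 q1,q6 [-0.119  0.071] F [-0.5 -0.4 -0.2] M [-0.07  0.1  -0.04] w 61.2
```

```bash
python3 -m inch '[[50,[0,8.3,12.5],[0,0,0.8]],[50,[0,0,0],[0,0,0]],[50,[0,0,0],[0,0,0]]]';python3 - <<'E'
from d import *
delta(.522,.0365,.20)
a=save("side","s2.png");b=save("top","t2.png")
k=proj("side",[.522,.0365,.17]).astype(int);l=proj("top",[.522,.0365,.17]).astype(int)
f=lambda im,k:cv2.resize(im[k[1]-40:k[1]+40,k[0]-40:k[0]+40,::-1],(400,400),interpolation=cv2.INTER_CUBIC)
cv2.imwrite("pics/c2.png",np.hstack([f(a,k),f(b,l)])); print(k,l)
E
```

```text
time: 7.02
position: [0.5216, 0.0381, 0.2027]
tool_rot: [-0.544, -0.452, 0.545, -0.451]
ft_force: [0.3, -0.4, -1.2]
grip_width: 0.0613
t 7.03 pos [521.6  38.1 202.7] delta tool mm [2.7 0.7 1.5] level [-0.    0.03  0.1 ] yaw_y -10.7 q1,q6 [-0.141  0.046] F [ 0.3 -0.4 -1.2] M [-0.05  0.05  0.04] w 61.3
[245 178] [245 236]
```

View pics/c2.png

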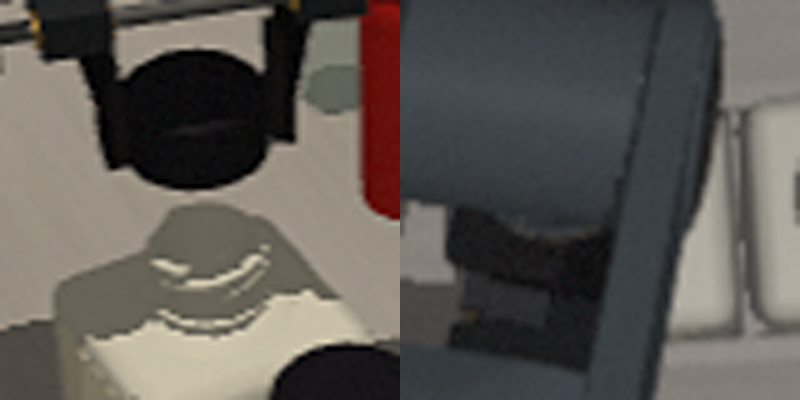

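```bash
cat > rel.py <<'E'
from h import *
from scipy.optimize import least_squares
def lower_arc(g,cols,r0,r1,thr=38):
    pts=[]
    for c in cols:
        v=g[r0:r1,c].astype(float); i=np.where(v<thr)[0]
        if len(i)==0: continue
        i=i[-1]
        if i+1<len(v): pts.append((c,r0+i+(thr-v[i])/(v[i+1]-v[i])))
    return np.array(pts)
def fitc(pts,z,x0,r=.031):
    t=np.linspace(0,2*np.pi,720)
    def f(p):
        P=np.array([proj("side",[p[0]+r*np.cos(a),p[1]+r*np.sin(a),z]) for a in t])
        return [np.min(np.hypot(*(P-q).T))*np.sign(np.hypot(*(q-P.mean(0)))-np.hypot(*(P[np.argmin(np.hypot(*(P-q).T))]-P.mean(0)))) for q in pts]
    s=least_squares(f,x0,diff_step=1e-3,loss="soft_l1"); return s.x,np.sqrt(np.mean(np.square(s.fun)))
if __name__=="__main__":
    import sys
    g=cv2.imread("pics/s2.png").max(2)
    pts=lower_arc(g,range(231,259),160,185); print(np.round(pts.T,1))
    x,e=fitc(pts,.2027-.0042,[.522,.038]); print("lid in side cam",x,e)
    n=np.array([.5205,.036])
    m=least_squares(lambda p:proj("side",[*p,.156])-proj("side",[*n,.156])-[1.1,0],n).x; print("neck in side cam",m,"corr needed",m-x)
    # same for lid on the counter in side0
    g=cv2.imread("pics/side0.png").max(2); pts=lower_arc(g,range(192,210),165,195); print(np.round(pts.T,1)); print(fitc(pts,0,[.49,.285]))
E
python3 rel.py
```

```text
[[231.  232.  233.  234.  235.  236.  237.  238.  239.  240.  241.  242.
  243.  244.  245.  246.  247.  248.  249.  250.  251.  252.  253.  254.
  255.  256.  257.  258. ]
 [170.6 171.6 172.6 173.3 173.6 174.2 174.3 174.5 175.1 175.2 175.2 175.2
  175.3 175.2 175.2 175.2 175.1 174.5 174.3 174.2 173.6 173.3 172.6 172.3
  171.7 170.6 169.4 166.3]]
lid in side cam [0.52223536 0.04060228] 0.2568379942266504
neck in side cam [0.5225968  0.03497657] corr needed [ 0.00036145 -0.00562571]
[[192.  193.  194.  195.  196.  197.  198.  199.  200.  201.  202.  203.
  204.  205.  206.  207.  208.  209. ]
 [186.4 187.2 187.5 188.  188.1 188.3 188.3 188.3 188.3 188.3 188.3 188.2
  187.7 187.4 187.3 186.8 186.1 185.5]]
(array([0.48981977, 0.28709187]), np.float64(0.10955814176703434))
```

```bash
python3 d.py .5227 .0363 .165
```

```text
t 7.12 pos [521.7  38.  202.8] delta tool mm [37.8  1.4  1.5] level [-0.    0.03  0.08] yaw_y -10.7 q1,q6 [-0.141  0.046] F [-0.2 -0.5 -0.4] M [-0.08  0.04  0.03] w 61.7
```

```bash
python3 -m inch '[[50,[19,1.4,1.5],[0,0,0]],[50,[19,0,0],[0,0,0]],[50,[0,0,0],[0,0,0]],[50,[0,0,0],[0,0,0]]]';python3 d.py .5227 .0363 .145
```

```text
time: 7.62
position: [0.5239, 0.0372, 0.1655]
tool_rot: [0.544, 0.451, -0.544, 0.452]
ft_force: [-0.2, 0.2, -0.4]
grip_width: 0.0615
t 7.62 pos [523.9  37.2 165.5] delta tool mm [20.5 -1.   1.1] level [ 0.    0.01 -0.11] yaw_y -10.6 q1,q6 [-0.142  0.043] F [-0.2  0.2 -0.4] M [-0.08  0.02  0.02] w 61.5
```

```bash
python3 -m inch '[[50,[4,-1,1],[0,0,0]],[50,[4,0,0],[0,0,0]],[50,[4,0,0],[0,0,0]],[50,[0,0,0],[0,0,0]]]';python3 d.py .5227 .0363 .145
```

```text
time: 8.12
position: [0.5238, 0.0367, 0.1575]
tool_rot: [0.545, 0.45, -0.542, 0.453]
ft_force: [-0.8, -0.2, 0.8]
grip_width: 0.0614
t 8.12 pos [523.8  36.7 157.5] delta tool mm [12.5 -1.1  0.6] level [ 0.   -0.02 -0.35] yaw_y -10.6 q1,q6 [-0.143  0.041] F [-0.8 -0.2  0.8] M [-0.22  0.37 -0.02] w 61.4
```

```bash
python3 -m inch '[[50,[0,-1,0.6],[0,0,-0.3]],[50,[0,0,0],[0,0,0]]]';python3 d.py .5227 .0363 .145;python3 -m inch '[[50,[3,0,0],[0,0,0]],[50,[0,0,0],[0,0,0]]]';python3 d.py .5227 .0363 .145
```

```text
time: 8.38
position: [0.5233, 0.0363, 0.1579]
tool_rot: [0.545, 0.451, -0.543, 0.452]
ft_force: [-0.7, -1.1, 0.3]
grip_width: 0.0618
t 8.38 pos [523.3  36.3 157.9] delta tool mm [12.9 -0.6  0.1] level [ 0.   -0.04 -0.14] yaw_y -10.6 q1,q6 [-0.144  0.04 ] F [-0.7 -1.1  0.3] M [-0.11  0.09 -0.01] w 61.8
time: 8.62
position: [0.5227, 0.0358, 0.1559]
tool_rot: [0.544, 0.452, -0.544, 0.452]
ft_force: [-1.8, -3.8, -3.0]
grip_width: 0.0616
t 8.62 pos [522.7  35.8 155.9] delta tool mm [10.9 -0.1 -0.5] level [ 0.    0.04 -0.06] yaw_y -10.5 q1,q6 [-0.145  0.04 ] F [-1.8 -3.8 -3. ] M [-0.74  0.43  0.06] w 61.6
```

```bash
python3 d.py .5222 .0348 .1545
python3 - <<'E'
from d import *
for i in range(3): imaging.camera("side"); delta(.5222,.0348,.1545)
E
```

```text
t 8.62 pos [522.7  35.8 155.9] delta tool mm [ 1.4 -0.3  1.1] level [ 0.    0.04 -0.06] yaw_y -10.5 q1,q6 [-0.145  0.04 ] F [-1.8 -3.8 -3. ] M [-0.74  0.43  0.06] w 61.6
t 8.68 pos [522.5  35.8 155.7] delta tool mm [ 1.2 -0.1  1.1] level [ 0.    0.04 -0.04] yaw_y -10.5 q1,q6 [-0.145  0.04 ] F [-2.5 -3.2 -0. ] M [-0.68  0.43  0.09] w 61.9
t 8.72 pos [522.5  35.8 155.5] delta tool mm [ 1.  -0.1  1. ] level [ 0.    0.03 -0.03] yaw_y -10.6 q1,q6 [-0.145  0.04 ] F [-2.3 -3.8  0.2] M [-0.79  0.5   0.03] w 61.9
t 8.78 pos [522.5  35.8 155.5] delta tool mm [ 1.  -0.1  1.1] level [ 0.    0.03 -0.02] yaw_y -10.6 q1,q6 [-0.145  0.04 ] F [-2.4 -2.3  1. ] M [-0.77  0.51  0.08] w 61.4
```

```bash
python3 -m inch '[[50,[0,-0.4,1.5],[0,0,0]],[50,[0,0,0],[0,0,0]]]';python3 d.py .5222 .0348 .1545; python3 -m inch '[[50,[2,0,0],[0,0,0]],[50,[0,0,0],[0,0,0]]]';python3 d.py .522 .0345 .145
```

```text
time: 9.02
position: [0.5225, 0.035, 0.1549]
tool_rot: [0.545, 0.451, -0.543, 0.451]
ft_force: [-0.0, 0.0, -0.6]
grip_width: 0.0619
t 9.03 pos [522.5  35.  154.9] delta tool mm [ 0.4 -0.3  0.3] level [ 0.   -0.1  -0.08] yaw_y -10.7 q1,q6 [-0.148  0.037] F [-0.   0.  -0.6] M [-0.08  0.06 -0.01] w 61.9
time: 9.28
position: [0.5227, 0.0351, 0.1527]
tool_rot: [0.545, 0.451, -0.543, 0.451]
ft_force: [-0.8, -0.9, -1.9]
grip_width: 0.061
t 9.28 pos [522.7  35.1 152.7] delta tool mm [ 7.7 -0.5  0.7] level [ 0.   -0.1  -0.08] yaw_y -10.6 q1,q6 [-0.147  0.037] F [-0.8 -0.9 -1.9] M [-0.26  0.17  0.03] w 61.0
```

Following the side force freed the lid. I keep going down in small steps.

```bash
python3 -m inch '[[50,[2,-0.3,0.6],[0,0,0]],[50,[0,0,0],[0,0,0]]]';python3 d.py .522 .0345 .145; python3 -m inch '[[50,[2,0,0],[0,0,0]],[50,[0,0,0],[0,0,0]]]';python3 d.py .522 .0345 .145
```

```text
time: 9.52
position: [0.5226, 0.0349, 0.1505]
tool_rot: [0.545, 0.451, -0.543, 0.451]
ft_force: [-0.3, 0.4, -0.6]
grip_width: 0.0615
t 9.53 pos [522.6  34.9 150.5] delta tool mm [ 5.5 -0.5  0.5] level [ 0.   -0.15 -0.12] yaw_y -10.7 q1,q6 [-0.148  0.036] F [-0.3  0.4 -0.6] M [-0.07  0.07  0.01] w 61.5
time: 9.78
position: [0.5226, 0.0349, 0.1484]
tool_rot: [0.545, 0.451, -0.543, 0.451]
ft_force: [-1.0, -0.2, -1.4]
grip_width: 0.0615
t 9.78 pos [522.6  34.9 148.4] delta tool mm [ 3.4 -0.5  0.5] level [ 0.   -0.15 -0.12] yaw_y -10.7 q1,q6 [-0.148  0.036] F [-1.  -0.2 -1.4] M [-0.11  0.12 -0.  ] w 61.5
```

```bash
for i in 1 2; do python3 -m inch '[[50,[1.5,0,0],[0,0,0]],[50,[0,0,0],[0,0,0]]]' >/dev/null;python3 d.py .522 .0345 .141; done; python3 -m inch '[[50,[1.5,0,0],[0,0,0]],[50,[0,0,0],[0,0,0]]]' >/dev/null;python3 d.py .522 .0345 .141
```

```text
t 10.03 pos [522.6  34.9 146.8] delta tool mm [ 5.7 -0.5  0.5] level [ 0.   -0.14 -0.12] yaw_y -10.7 q1,q6 [-0.148  0.036] F [ 0.1 -1.2 -1.3] M [-0.09  0.13 -0.03] w 61.3
t 10.28 pos [522.8  34.4 145.3] delta tool mm [ 4.3 -0.8  0. ] level [ 0.   -0.09 -0.16] yaw_y -10.6 q1,q6 [-0.149  0.036] F [ 0.2 -1.  -1.5] M [-0.33  0.09  0.03] w 61.5
t 10.53 pos [523.   34.3 143.7] delta tool mm [ 2.7 -1.  -0. ] level [ 0.   -0.09 -0.18] yaw_y -10.6 q1,q6 [-0.149  0.036] F [-0.4 -1.1 -0.5] M [-0.23  0.09  0.01] w 61.7
```

```bash
python3 -m inch '[[50,[1.5,0,0],[0,0,0]],[50,[0,0,0],[0,0,0]]]' >/dev/null;python3 d.py .522 .0345 .141;python3 -m inch '[[50,[1.2,0,0],[0,0,0]],[50,[0,0,0],[0,0,0]]]' >/dev/null;python3 d.py .522 .0345 .141
```

```text
t 10.78 pos [523.1  34.2 142.6] delta tool mm [ 1.6 -1.1 -0.1] level [ 0.   -0.09 -0.19] yaw_y -10.6 q1,q6 [-0.149  0.036] F [-1.  -1.9 -0.2] M [-0.26  0.23  0.01] w 61.4
t 11.03 pos [523.1  34.2 142.6] delta tool mm [ 1.6 -1.2 -0.1] level [ 0.   -0.08 -0.22] yaw_y -10.6 q1,q6 [-0.149  0.036] F [-0.8 -1.3  1.6] M [-0.25  0.2  -0.03] w 61.9
```

```bash
python3 -m inch '[[50,[1,0,0],[-8,0,0]],[50,[1,0,0],[-8,0,0]],[50,[1,0,0],[-8,0,0]]]' >/dev/null;python3 d.py .5227 .0345 .141;python3 -m inch '[[50,[1,0,0],[-8,0,0]],[50,[1,0,0],[-8,0,0]]]' >/dev/null;python3 d.py .5227 .0345 .141
```

```text
t 11.4 pos [523.   35.3 143.3] delta tool mm [ 2.3 -0.5  0.7] level [ 0.   -0.17 -0.33] yaw_y 13.6 q1,q6 [-0.149 -0.39 ] F [-4.  -1.1 12.6] M [-0.31  0.84 -0.64] w 61.7
t 11.65 pos [523.2  35.7 144.2] delta tool mm [ 3.2 -1.   0.8] level [ 0.   -0.11 -0.48] yaw_y 29.8 q1,q6 [-0.149 -0.675] F [-3.8  0.  12. ] M [-0.23  0.8  -0.47] w 61.4
```

```bash
python3 -m inch '[[50,[0.6,-0.6,0.1],[-8,0,-0.3]],[50,[0.6,0,0],[-8,0,0]],[50,[0.6,0,0],[-8,0,0]]]' >/dev/null;python3 d.py .5227 .0345 .141;python3 -m inch '[[50,[0.6,0,0],[-6,0,0]],[50,[0.6,0,0],[-6,0,0]]]' >/dev/null;python3 d.py .5227 .0345 .141
```

```text
t 12.03 pos [522.4  36.1 145.8] delta tool mm [ 4.8 -1.1  1.1] level [ 0.   -0.05 -0.34] yaw_y 54.2 q1,q6 [-0.148 -1.098] F [-3.1 -2.  10.3] M [-0.38  0.76 -0.52] w 61.4
t 12.28 pos [521.9  35.9 146.6] delta tool mm [ 5.6 -1.   1.3] level [ 0.    0.01 -0.34] yaw_y 66.4 q1,q6 [-0.149 -1.312] F [-3.5 -1.9  7.7] M [-0.42  0.61 -0.38] w 61.6
```

```bash
python3 -m inch '[[50,[0.6,0,0],[-6,0,0]],[50,[0.6,0,0],[-6,0,0]]]' >/dev/null;python3 d.py .5227 .0345 .141;python3 -m inch '[[50,[0.6,0,0],[-5,0,0]]]' >/dev/null;python3 d.py .5227 .0345 .141; python3 -m inch '[[50,[0.6,0,0],[-5,0,0]]]' >/dev/null;python3 d.py .5227 .0345 .141
```

```text
t 12.53 pos [521.9  36.  146.7] delta tool mm [ 5.7 -1.4  1. ] level [ 0.    0.13 -0.37] yaw_y 78.6 q1,q6 [-0.149 -1.527] F [-0.5 -0.7  0.2] M [-0.07  0.03  0.11] w 61.3
t 12.65 pos [522.2  36.3 146.1] delta tool mm [ 5.1 -1.7  0.7] level [ 0.    0.21 -0.39] yaw_y 83.8 q1,q6 [-0.149 -1.617] F [ 0.8 -0.7 -0.3] M [ 0.02  0.02 -0.06] w 61.4
t 12.78 pos [522.4  36.6 145.3] delta tool mm [ 4.3 -2.1  0.3] level [ 0.    0.28 -0.41] yaw_y 89.0 q1,q6 [-0.148 -1.707] F [ 0.  -0.4 -0.2] M [-0.    0.    0.01] w 61.7
```

```bash
python3 -m inch '[[50,[1.2,0,0],[0,0,-0.3]],[50,[1.2,0,0],[0,0,0]],[50,[0.5,0,0],[0,0,0]]]' >/dev/null;python3 d.py .5227 .0345 .141;python3 -m inch '[[50,[0.8,0,0],[0,0,0]],[50,[0,0,0],[0,0,0]]]' >/dev/null;python3 d.py .5227 .0345 .141
```

```text
t 13.15 pos [522.8  36.7 141.9] delta tool mm [ 0.9 -2.2 -0.1] level [ 0.    0.32 -0.09] yaw_y 88.8 q1,q6 [-0.145 -1.696] F [ 0.9 -1.5 -0.1] M [-0.13  0.06  0.02] w 61.4
t 13.4 pos [522.8  36.7 141.6] delta tool mm [ 0.6 -2.2 -0.1] level [ 0.    0.33 -0.09] yaw_y 88.8 q1,q6 [-0.145 -1.696] F [-0.  -1.2  1.8] M [-0.07  0.12 -0.04] w 61.8
```

The lid climbed about 4 mm, went slack at yaw ~70-78, and dropped to contact at TCP z 141.6. That matches the expected 7 mm drop. Now I screw it down with a firmer grip.

```bash
python3 -m inch '[[50,[0.8,0,0],[8,0,0]],[50,[0.9,0,0],[8,0,0]],[50,[0.9,0,0],[8,0,0]],[50,[0.9,0,0],[8,0,0]]]' 60 >/dev/null;python3 d.py .5225 .0353 .1362;python3 -m inch '[[50,[0.9,0,0],[8,0,0]],[50,[0.9,0,0],[8,0,0]]]' >/dev/null;python3 d.py .5225 .0353 .1362
```

```text
t 13.9 pos [525.2  33.6 140. ] delta tool mm [ 3.8 -0.1 -3.3] level [ 0.    0.7  -0.11] yaw_y 55.9 q1,q6 [-0.147 -1.12 ] F [-1.4 -4.4  4.9] M [-0.72  0.36  0.08] w 61.3
t 14.15 pos [524.5  32.1 139. ] delta tool mm [ 2.8  0.5 -3.8] level [ 0.    0.71 -0.13] yaw_y 39.5 q1,q6 [-0.148 -0.831] F [-2.7 -1.   5.4] M [-0.44  0.43  0.17] w 61.9
```

Run:
```python
from d import *
a=save("side","s3.png")
k=proj("side",[.522,.0355,.15]).astype(int)
cv2.imwrite("pics/c3.png",cv2.resize(a[k[1]-30:k[1]+30,k[0]-40:k[0]+40,::-1],(800,600),interpolation=cv2.INTER_CUBIC)); delta(.5225,.0353,.1362)
```

```text
t 14.2 pos [524.4  32.4 139. ] delta tool mm [ 2.7  0.3 -3.5] level [ 0.    0.66 -0.17] yaw_y 39.2 q1,q6 [-0.148 -0.827] F [-1.5 -0.5  5.3] M [-0.06  0.45 -0.07] w 61.3
```

View pics/c3.png

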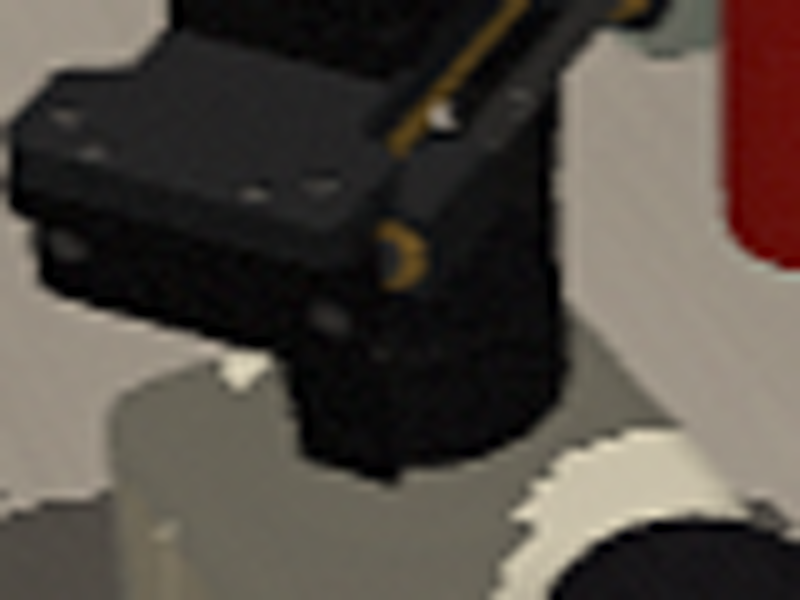

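```bash
for i in 1 2 3; do python3 -m inch '[[50,[0.2,0,-0.8],[0,0.2,0]],[50,[0.2,0,0],[0,0,0]]]' >/dev/null;python3 d.py .5225 .0353 .1362; done
```

```text
t 14.45 pos [524.3  32.9 139. ] delta tool mm [ 2.8  0.1 -3. ] level [ 0.    0.51 -0.21] yaw_y 39.2 q1,q6 [-0.148 -0.83 ] F [-0.7 -0.3  3.3] M [-0.15  0.2   0.04] w 61.4
t 14.7 pos [524.3  33.2 138.9] delta tool mm [ 2.7 -0.1 -2.8] level [ 0.    0.36 -0.23] yaw_y 39.3 q1,q6 [-0.149 -0.833] F [-1.  -0.8  4.7] M [-0.18  0.28  0.  ] w 61.1
t 14.95 pos [524.2  33.6 138.8] delta tool mm [ 2.6 -0.3 -2.4] level [ 0.    0.21 -0.26] yaw_y 39.3 q1,q6 [-0.149 -0.836] F [-0.5 -1.5  5.2] M [-0.25  0.24  0.03] w 61.3
```

```bash
for i in 1 2; do python3 -m inch '[[50,[0.8,0.4,-0.4],[8,0.1,0]],[50,[0.8,0.4,-0.4],[8,0,0]]]' >/dev/null;python3 d.py .5225 .0353 .1362; done
```

```text
t 15.2 pos [523.7  34.1 137.6] delta tool mm [ 1.4 -0.6 -1.6] level [ 0.    0.07 -0.16] yaw_y 22.9 q1,q6 [-0.148 -0.549] F [-2.  -2.9  8.3] M [-0.59  0.42  0.14] w 61.6
t 15.45 pos [523.2  34.5 136.3] delta tool mm [ 0.1 -0.6 -0.8] level [ 0.   -0.01 -0.02] yaw_y 6.5 q1,q6 [-0.148 -0.261] F [-2.  -4.1  6. ] M [-0.73  0.42  0.06] w 61.4
```

```bash
for i in 1 2 3 4; do python3 -m inch '[[50,[0.6,0,-0.2],[6,0,0]]]' >/dev/null;python3 d.py .5225 .0353 .1362; done
```

```text
t 15.57 pos [522.9  34.6 136.1] delta tool mm [-0.1 -0.4 -0.7] level [-0.    0.    0.01] yaw_y 0.3 q1,q6 [-0.147 -0.153] F [-1.7 -1.8 10.2] M [-0.23  0.35  0.08] w 61.5
t 15.7 pos [522.9  34.5 136.2] delta tool mm [-0.  -0.5 -0.7] level [ 0.    0.04 -0.01] yaw_y -5.9 q1,q6 [-0.147 -0.044] F [-2.6 -3.4  9.1] M [-0.43  0.34  0.16] w 61.3
t 15.82 pos [522.7  34.4 136.2] delta tool mm [-0.  -0.4 -0.8] level [ 0.    0.08 -0.01] yaw_y -12.0 q1,q6 [-0.147  0.064] F [-2.2 -3.6  8.6] M [-0.47  0.37  0.18] w 61.4
t 15.95 pos [522.7  34.3 136.1] delta tool mm [-0.1 -0.5 -0.9] level [ 0.    0.12 -0.06] yaw_y -18.1 q1,q6 [-0.147  0.172] F [-2.1 -2.1  7.9] M [-0.49  0.17  0.26] w 61.0
```

```bash
for i in 1 2 3 4; do python3 -m inch '[[50,[0.2,0,0],[4,0,0]]]' >/dev/null;python3 d.py .5225 .0353 .1362; done
```

```text
t 16.07 pos [522.8  34.  136.1] delta tool mm [-0.1 -0.8 -1.1] level [ 0.    0.15 -0.12] yaw_y -22.2 q1,q6 [-0.147  0.243] F [-0.6 -3.1  3.1] M [-0.3   0.04  0.29] w 61.4
t 16.2 pos [522.8  33.8 136.1] delta tool mm [-0.1 -0.9 -1.2] level [ 0.    0.16 -0.15] yaw_y -26.2 q1,q6 [-0.147  0.314] F [-2.3 -1.9  4.8] M [-0.33  0.1   0.38] w 61.4
t 16.32 pos [522.8  33.6 136. ] delta tool mm [-0.2 -1.1 -1.4] level [ 0.    0.18 -0.2 ] yaw_y -30.3 q1,q6 [-0.147  0.385] F [-1.7 -2.2  4.5] M [-0.3   0.09  0.56] w 61.1
t 16.45 pos [522.7  33.2 136. ] delta tool mm [-0.3 -1.3 -1.6] level [ 0.    0.22 -0.26] yaw_y -34.2 q1,q6 [-0.147  0.455] F [-1.8 -3.4  5.5] M [-0.31  0.06  0.74] w 61.5
```

Torque rose steadily to 0.74 N m while turning, over 14° or so since it began to grip, which is mid-range. The lid has stayed at its end height, so I stop here and release.

```bash
python3 -m inch '[[50,[0,0,0],[0,0,0]],[87,[0,0,0],[0,0,0]],[87,[0,0,0],[0,0,0]],[87,[0,0,0],[0,0,0]],[87,[0,0,0],[0,0,0]],[87,[0,0,0],[0,0,0]]]';python3 d.py .5225 .0353 .1362
```

```text
time: 17.2
position: [0.5213, 0.0349, 0.1342]
tool_rot: [-0.624, -0.331, 0.626, -0.331]
ft_force: [-0.7, 0.8, -0.6]
grip_width: 0.0864
t 17.2 pos [521.3  34.9 134.2] delta tool mm [-2.   0.7 -1. ] level [-0.    0.18  0.01] yaw_y -34.2 q1,q6 [-0.146  0.453] F [-0.7  0.8 -0.6] M [-0.07  0.14  0.06] w 86.4
```

```bash
python3 -m inch '[[87,[-15,0,0],[0,0,0]],[87,[-30,0,0],[0,0,0]],[87,[-50,0,0],[0,0,0]],[87,[-50,0,0],[0,0,0]],[87,[0,-30,-45],[0,0,0]],[87,[0,-30,-45],[0,0,0]],[87,[0,-30,-45],[0,0,0]],[87,[0,0,0],[0,0,0]],[87,[0,0,0],[0,0,0]],[87,[0,0,0],[0,0,0]]]';python3 - <<'E'
from d import *
import fit
delta(.5225,.0353,.1362)
a=save("side","s4.png");b=save("top","t4.png")
fit.im={"side":a,"top":b}
for z in(.128,.132,.136): print(z,fit.fitlid(["side"],[.5226,.0352],z,z+.03,.031)[:2],fit.fitlid(["top"],[.5226,.0352],z,z+.03,.031)[:2])
k=proj("side",[.522,.0,.14]).astype(int);l=proj("top",[.522,.0,.14]).astype(int)
f=lambda im,k:cv2.resize(im[k[1]-45:k[1]+45,k[0]-50:k[0]+50,::-1],(400,360),interpolation=cv2.INTER_CUBIC)
cv2.imwrite("pics/c4.png",np.vstack([np.hstack([f(a,k),f(b,l)]),cv2.resize(a[:,:,::-1],(320,240)).copy().repeat(1,0) if 0 else np.hstack([cv2.resize(a[60:,:,::-1],(400,240)),cv2.resize(b[60:,:,::-1],(400,240))])]))
E
```

```text
time: 18.45
position: [0.5256, 0.2001, 0.2943]
tool_rot: [0.629, 0.327, -0.622, 0.332]
ft_force: [-0.7, 0.5, -0.9]
grip_width: 0.0867
t 18.45 pos [525.6 200.1 294.3] delta tool mm [158.2  88.9 138.6] level [ 0.   -0.32 -0.58] yaw_y -34.4 q1,q6 [0.167 0.768] F [-0.7  0.5 -0.9] M [-0.15  0.1  -0.01] w 86.7
0.128 (array([0.52490474, 0.03805829]), np.float64(148.38823529411764)) (array([0.52226104, 0.03433962]), np.float64(127.46274509803924))
0.132 (array([0.52330689, 0.03399961]), np.float64(149.12941176470588)) (array([0.52199745, 0.0343545 ]), np.float64(130.79999999999998))
0.136 (array([0.52255224, 0.0281197 ]), np.float64(145.7294117647059)) (array([0.52177604, 0.0344196 ]), np.float64(135.60784313725492))
```

View pics/c4.png

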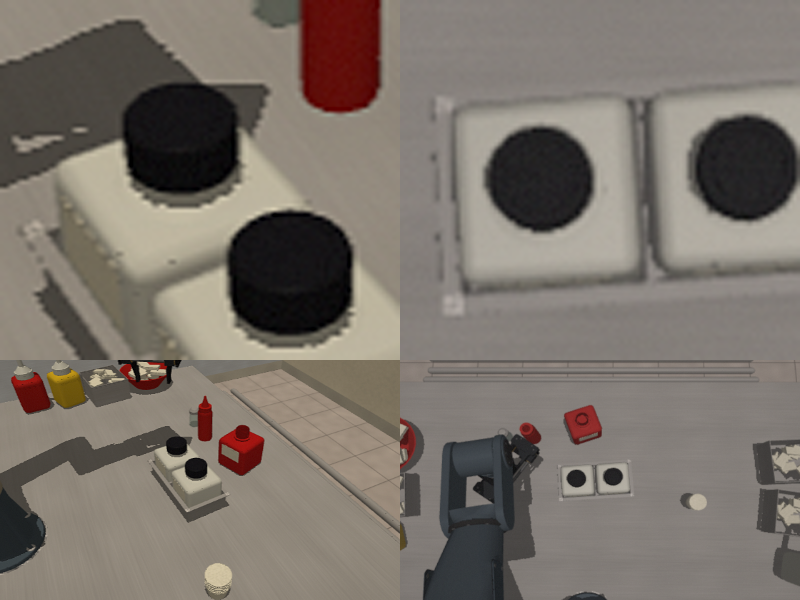

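The lid is level on the neck at top crop (540,178) and side crop (180,140), at the same height as the closed jar's lid. The bottle, shaker, cups and red jar appear where they were, and the gripper is clear.

```bash
python3 -c "
from rig import robot; print(robot.hand_in())"
```

```text
the job is handed in; nothing more can be done
None
```

The open jar's lid is on, screwed down and nipped up. I let go of it and handed the job in at about 18.5 s on the robot's clock.

- **Turning back:** The lid went slack after roughly 77–89° anticlockwise, having climbed about 4 mm. I overran its drop point by roughly 10–20°, then lowered it about 5 mm until it rested on the thread again.
- **Screwing down:** I turned it clockwise about 123° from that rest, and it stopped sinking at the height expected for fully home. Torque while turning then rose steadily to 0.74 N m, inside the 0.3–1 N m range, and I stopped there.
- **Last pictures:** The lid sits level and matches the closed jar's lid in height. The fit of its outline agreed with the home height. The squeeze bottle, shaker, cups and red jar look where they were, judged by eye in the pictures.

**What disagreed:**
- **Final angle:** From the drop point I get 101–112° by the slack yaw, about 113–117° by torque, and up to 123° by height. I trusted the torque.
- **Sideways drift:** The gripper drifted about 4 mm sideways early in the screwing down. Side forces stayed below about 5 N, and I corrected it on the way.
- **Tightness:** I did not test it again after letting go.

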